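# Brace the resin jar and unscrew its tight cap

## Robot

A 7-joint arm with a two-finger parallel gripper is mounted at the origin on the work surface. World frame = base frame: x ahead of the robot, y to its left, z up, the work surface at z = 0. Lengths are in mm, angles in rad, forces in N, time in s.
With the tool pointing down it reaches from about 400 to 850 mm from the base axis. Payload 4.5 kg.
Tool frame: the origin (TCP) lies at the very end of the fingers, on their centre line; the grasp point (between the pads) lies 19 mm behind it (robot.grip_point_offset is the distance from the TCP to the grasp point, in mm); z points along the fingers, y is the direction in which the jaws open and shut (so a half turn about z gives the same grasp; the last joint's range is limited). The gripper opens to 85 mm and grips with 20 to 120 N. Pads are 22 mm wide; open, the fingers measure 114 mm over their backs; the gripper's body (76 mm by 85 mm) begins 54 mm behind the grasp point. The pads swing forward as they close: fully open they stand 13 mm farther back than shut.
Start: joints at [1.375, 0.689, -0.195, 1.565, 0.157, 0.902, -0.215], TCP at [142.392, -608.587, 231.317] pointing down, gripper open.
Joint ranges: [-3.01, 3.01], [-0.46, 2.08], [-1.47, 1.51], [0.13, 2.56], [-1, 4.14], [0.04, 2.09], [-2.66, 2.66]. Speed limits (rad/s): [2.57, 2.57, 3.14, 3.14, 3.14, 3.14, 3.14].

## Interface

Orientations are given as a unit quaternion [x, y, z, w].
In Python, from bench import robot gives the robot as it stands. The module is installed in compiled form; this text tells all that it offers.
- The arm moves only by the tool jog_arm, never from a script. Its argument "plan" is a list that holds one entry, the list of rows, each a list of 5 numbers: the closure, from 0 (fully open) to 1 (shut), then the shift along the tool's x, y, z in m, then the turn about the tool's z in rad. A call has 1 to 8 rows; each row shifts and turns the commanded pose from where the row before left it, along the tool's axes as they then stand; what a row does not reach is not made up. A row lasts 1/8 s, in which the tool goes at most 62.5 mm and 10.7 degrees, less where a joint would pass 70% of its speed; a pose out of reach is approached as far as the arm can. A call is refused whole if a number of a shift passes 0.0625 or a number of a turn 0.188, either way. A call with a gripper value outside its range is refused whole. The fingers move at their own pace and stop on an object; the grip force is fixed at half the most. Time passes only in rows, so rows that do not move let the fingers close. It gives the time, the measured TCP pose, the force and the opening at its end, in the units of the state.
- robot.get_obs(): the state, without advancing time (a new reading comes with each control period).
- robot.grab_frame(name): name is "scene" or "top" or "wrist"; returns the picture (384x512x3 uint8, red, green, blue); there is no depth.
- robot.calibration(name): a dict with "vfov" (degrees; the focal length in pixels is half the picture's height over the tangent of half this angle, whatever the lens; pixels are square), "cx", "cy" (the principal point, pixels), "R" (3x3) and "t" (3): a world point X has camera coordinates R X + t; the wrist camera has in their place "mount" (4x4, takes a point from camera to tool coordinates, whose origin is the TCP and whose axes are the flange's). Camera axes: x right, y down, z forward; pixel columns grow to the right and rows downward; lengths in mm; the calibration is good to about 2 mm. A picture is of the moment at which its call begins: read the wrist's pose just before it. calibration takes no time and is no camera call.
- robot.sign_off(): hands the job in, once; it reports no verdict.
The state is a dict: "t": time; "joints": joint angles; "joint_velocities": joint speeds; "joint_torque": joint torques, N m; "position": TCP position; "eef_rot": TCP orientation; "contact_force": force on the tool from outside, world axes, zero at the start; "ft_torque": the same for the moment, N m; "gripper_width": opening from 0.0 (shut) to 1.0 (fully open).
Only numpy, scipy, OpenCV 4.12 (cv2) and the standard library are available. Lean on these libraries where they do the work, as an engineer would, in place of code of your own. Each camera call takes 0.05 s, during which the arm holds its last target.

## Task

Slide the brace fork fully home around the square jar standing on the plywood stand, so that the jar cannot turn, then unscrew the jar's tight cap (anticlockwise from above). Turn only until the thread lets go (within a third of a turn), raise the cap straight up and finish while still holding it level over the jar, its lower edge one to two centimetres clear above the mouth; never raise it more than about five centimetres above the mouth. The jar stays standing on the stand in the closed fork, and the other things on the bench stay where they are.

Things in the scene. Friction and masses are not known exactly. Their poses are not given: they have to be found in the camera images.
- stand: bracing stand fixed to the bench: plywood base 120 (x) x 275 (y) x 8 thick, y from -210 to +65. Origin on the bench surface under the nominal middle of the jar; z up; its +y axis is the direction in which the fork closes. Plywood end stop 80 wide, 36 high above the base, its face at y = +50, clear of the jar. Turned up to about 30 degrees on the bench
- brace (a joint): sliding aluminium fork of the stand: 0 = fully open, 0.070 m = fully home (solid stop), grows along the stand's +y; needs about 5 N to slide and stays where it is left; starts between 0 and 0.008. Its two prongs (72 mm apart, flared tips, 46 mm high above the bench) go either side of the jar and keep it from turning
- tab (a point): middle of the top face of the fork's upright black tab, 67.5 mm above the bench; the tab is 16 (stand x) x 14 (stand y) mm and stands 41 mm above the fork's carriage (28 wide, top 26 mm above the bench), which runs on 15.5 mm behind the tab's middle (stand -y); then only the base and two low rails (top 14 mm above the bench). When home the tab is at stand y = -105 mm
- jar: loose white square jar, 66 x 66 mm, shoulder 64 mm above its underside, about 0.4 kg; origin at the centre of its underside, z up. Stands on the stand's base (8 mm above the bench), its middle within 3 mm of the stand's origin and turned by at most 0.04 rad to the stand's axes. Unless braced it turns with the cap
- mouth (a point): centre of the jar's rim, 92 mm above its underside, 100 mm above the bench; the neck is 40 mm wide, 48 mm over its thread
- cap: round black ribbed screw cap on the jar, 56 mm diameter (57 over the ribs), 30 mm high; origin at the centre of its lower edge, z up. Screwed on, its lower edge is 22 mm below the rim, 78 mm above the bench, 6 mm above the jar's shoulder. Tight at first: about 0.2 to 0.4 N m, from a sprung liner that relaxes within the first 45 degrees of turn
- cap_edge (a point): point on the cap's top edge, 28 mm out along the cap's +x (which lies along the jar's +x while screwed on). Thread: three-start, right-hand, rising about 3 mm in 60 degrees; turned anticlockwise from above the cap is free from about 60 to 100 degrees relative to the jar, then blocked. Aim at 80 (the jar gives up to 10 degrees in the fork), then raise it about 34 mm more
- pot0: small round pigment pot beside the stand, 32 mm diameter, 30 mm high; leave alone; origin at the centre of its underside
- pot1: small round pigment pot beside the stand, 32 mm diameter, 30 mm high; leave alone; origin at the centre of its underside
- pot2: small round pigment pot, 32 mm diameter, 30 mm high; leave alone; origin at the centre of its underside
- cup: clear mixing cup beside the stand, 68 mm over the rim, 70 mm high; leave alone; origin at the centre of its underside
- driver: screwdriver, 150 mm long, lying; leave alone; origin about the middle of its underside
- stick: flat stirring stick, 180 x 16 x 6 mm, lying; leave alone; origin at the centre of its underside
- tinlet: small square jar, 46 mm square, 66 mm high, with its own closed cap; leave alone; origin at the centre of its underside
Things that resemble listed ones, but are neither listed nor needed, are in the scene too. Leave any red look-alike of the cap alone. What is shaped like the jar but red is not meant.

How it is judged (in metres and radians):
On the way, in this order (a step that is already met when the one before it is completed fails the run):
1. the fork is fully home around the jar while the cap is still screwed on (value of joint brace above 0.065 m and z of cap in the frame of mouth below -0.02 m), for 0.2 s.
2. the gripped cap has come off its thread and is off the mouth of the braced jar (z of cap in the frame of mouth above 0 m and contact force between cap and the fingers above 1 N and z of jar in the frame of stand below 0.013 m and angle between jar's own z axis and vertical below 0.08 rad and value of joint brace above 0.06 m and horizontal distance between jar and stand below 0.02 m), for 0.1 s.
At the end, for the whole second after the job is handed in: The gripper holds the cap (grip force over 1 N) still, upright within 0.2 rad, its lower edge 4 to 32 mm above the mouth and centred within 15 mm over it, not touching the jar; the jar stands upright on the stand, within 20 mm of its place, and the fork is still closed (over 60 of 70 mm) (z of cap in the frame of mouth between 0.004 and 0.032 m and horizontal distance between cap and mouth below 0.015 m and angle between cap's own z axis and vertical below 0.2 rad and contact force between cap and the fingers above 1 N and contact force between cap and jar below 0.1 N and linear speed of cap below 0.03 m/s and z of jar in the frame of stand below 0.013 m and angle between jar's own z axis and vertical below 0.08 rad and value of joint brace above 0.06 m and horizontal distance between jar and stand below 0.02 m); the arm keeps its last pose, push and grip.
It fails at once if the jar is lifted off the stand or tipped (z of jar in the frame of stand above 0.018 m or angle between jar's own z axis and vertical above 0.2 rad).
It fails at once if the cap is carried more than 60 mm above the mouth (z of cap in the frame of mouth above 0.06 m).
It fails at once if the cap is turned more than a third of a turn relative to the jar (x of cap_edge in the frame of jar below -0.014 m).
It fails at once if a bystander is moved by more than 30 mm (distance of any of pot0, pot1, pot2, cup, driver, stick, tinlet from where it was at the start of the episode above 0.03 m).
It also fails if it takes over 48 s, if anything falls off the work surface, if the arm or the gripper's body presses on something with over 40 N, if the wrist force passes 120 N, or if a joint passes its speed limit or range.

## Working session

There is one attempt and no reset: what is moved stays moved. The work goes in short steps, Python scripts to look and compute and a tool call to move; the robot and the scene stay as the last step left them, time stands still between calls to the robot, and variables do not carry over. Pictures are saved under pics/ and viewed, and the job is handed in when it is done.

Besides the shell and the picture viewer there is one more tool, called after "Request:" as a command line: name --argument value ..., lists and objects as JSON in quotes. jog_arm: Moves the arm, as the interface text tells. Its arguments: {"type":"object","properties":{"plan":{"type":"array","items":{"type":"array","items":{"type":"array","items":{"type":"number"}}}}},"required":["plan"]}

```bash
mkdir -p pics; cat > h.py <<'E'
import numpy as np, cv2
from bench import robot
from scipy.spatial.transform import Rotation as Ro
def snap(n,f):
    im=robot.grab_frame(n); cv2.imwrite('pics/'+f,im[:,:,::-1]); return im
def ray(n,u,v,obs=None):
    c=robot.calibration(n); f=192/np.tan(np.radians(c['vfov']/2))
    d=np.array([(u-c['cx'])/f,(v-c['cy'])/f,1.])
    if 'mount' in c:
        M=np.array(c['mount']);o=obs or robot.get_obs();R=Ro.from_quat(o['eef_rot']).as_matrix()
        return R@M[:3,3]+np.array(o['position']), R@M[:3,:3]@d
    R=np.array(c['R']);t=np.array(c['t']); return -R.T@t, R.T@d
def onz(n,u,v,z,obs=None):
    o,d=ray(n,u,v,obs); return o+d*(z-o[2])/d[2]
def proj(n,X,obs=None):
    c=robot.calibration(n); f=192/np.tan(np.radians(c['vfov']/2))
    if 'mount' in c:
        M=np.array(c['mount']);o=obs or robot.get_obs();R=Ro.from_quat(o['eef_rot']).as_matrix()
        p=M[:3,:3].T@(R.T@(np.array(X)-np.array(o['position']))-M[:3,3])
    else: p=np.array(c['R'])@X+np.array(c['t'])
    return c['cx']+f*p[0]/p[2], c['cy']+f*p[1]/p[2]
E
python3 - <<'E'
from h import *
o=robot.get_obs();print(o)
for n in('scene','top','wrist'): snap(n,n+'0.png');print(n,robot.calibration(n))
E
```

```text
{'t': 0.0, 'joints': array([ 1.37480279,  0.69001923, -0.19450835,  1.56638887,  0.15729975,
        0.90249339, -0.21509038]), 'joint_velocities': array([-0.00234512,  0.00050386, -0.00100291, -0.00062267,  0.00071757,
        0.00138758,  0.00048167]), 'joint_torque': array([-3.34680390e-04, -5.39614928e+01, -1.26644779e+00, -1.58541656e+01,
        9.13707161e-03,  9.55912401e-03,  9.72293392e-07]), 'position': array([ 142.1530216 , -607.9260219 ,  230.44997048]), 'eef_rot': array([ 9.93400719e-01,  1.14691294e-01, -1.79225577e-04, -9.41571613e-04]), 'contact_force': array([ 0.25012541, -0.13330061,  0.62199167]), 'ft_torque': array([0.03203851, 0.05409499, 0.00905684]), 'gripper_width': 1.0061526322726577}
scene {'vfov': 56.09313037591017, 'cx': 249.48762360945835, 'cy': 188.01704483740102, 'R': array([[ 0.0158467 ,  0.99974614, -0.01601687],
       [ 0.75845618, -0.02245711, -0.65133702],
       [-0.65153136, -0.00182655, -0.7586195 ]]), 't': array([  41.94505767, -381.01277236, 1561.91730935])}
top {'vfov': 43.773971507722464, 'cx': 253.49186182032236, 'cy': 184.39333298541212, 'R': array([[ 2.29762942e-02, -9.99736008e-01, -6.06570872e-05],
       [-9.90867877e-01, -2.27644201e-02, -1.32900834e-01],
       [ 1.32864369e-01,  3.11367183e-03, -9.91129338e-01]]), 't': array([ -91.89201686,  565.46461501, 1261.06402969])}
wrist {'vfov': 70.14885243692125, 'cx': 255.94385454748283, 'cy': 189.4285738476821, 'mount': array([[-1.22794239e-03, -9.65328533e-01, -2.61035085e-01,
         6.46307367e+01],
       [ 9.99998653e-01, -1.46965485e-03,  7.30779250e-04,
        -6.71217068e-01],
       [-1.08907354e-03, -2.61033837e-01,  9.65329037e-01,
        -1.43330294e+02],
       [ 0.00000000e+00,  0.00000000e+00,  0.00000000e+00,
         1.00000000e+00]])}
```

View pics/scene0.png

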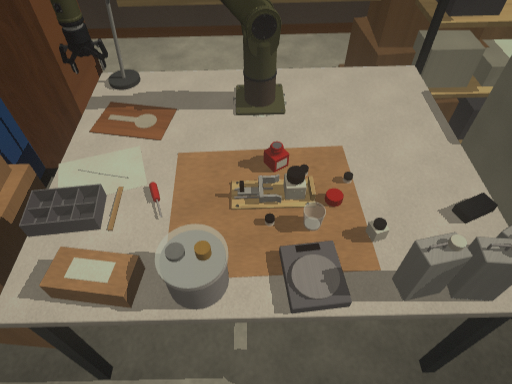

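View pics/top0.png

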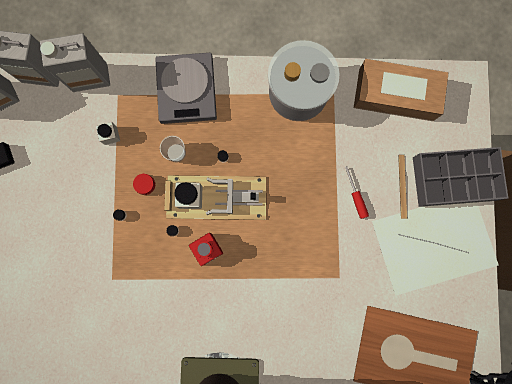

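View pics/wrist0.png

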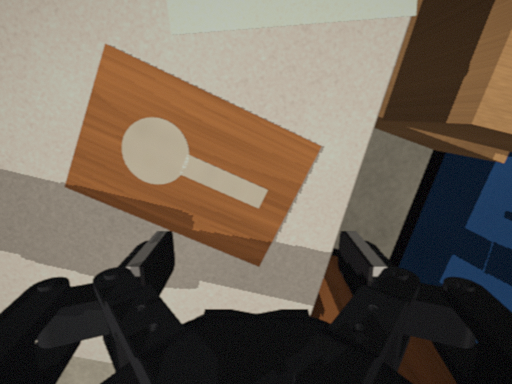

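The scene camera shows the stand at about (272,190). In the top view it spans (165..270, 175..220), with the black cap at (186,193), the fork at about (225,195) and the tab near (252,197). I'll zoom in.

```bash
python3 - <<'E'
from h import *
a=cv2.imread('pics/top0.png')[130:275,105:300];cv2.imwrite('pics/topz.png',cv2.resize(a,None,fx=4,fy=4,interpolation=cv2.INTER_CUBIC))
a=cv2.imread('pics/scene0.png')[130:250,210:370];cv2.imwrite('pics/scz.png',cv2.resize(a,None,fx=5,fy=5,interpolation=cv2.INTER_CUBIC)[:600])
E
```

```text
(no output)
```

View pics/topz.png

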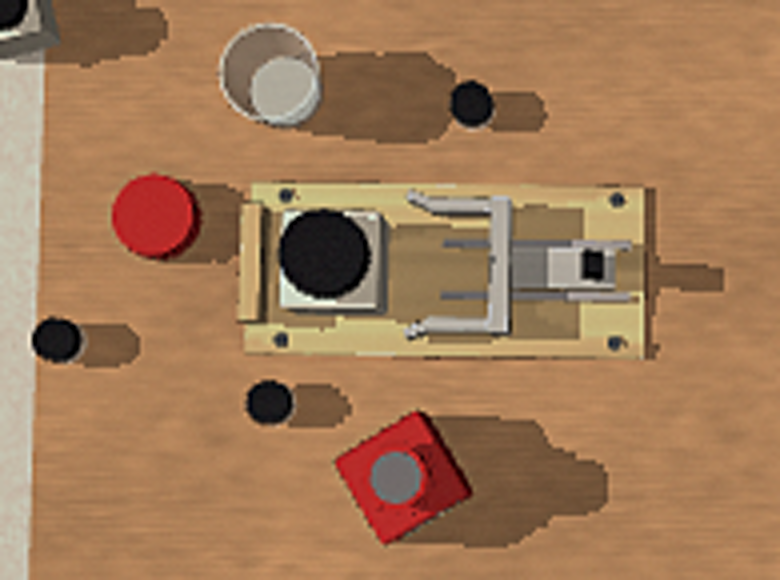

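View pics/scz.png

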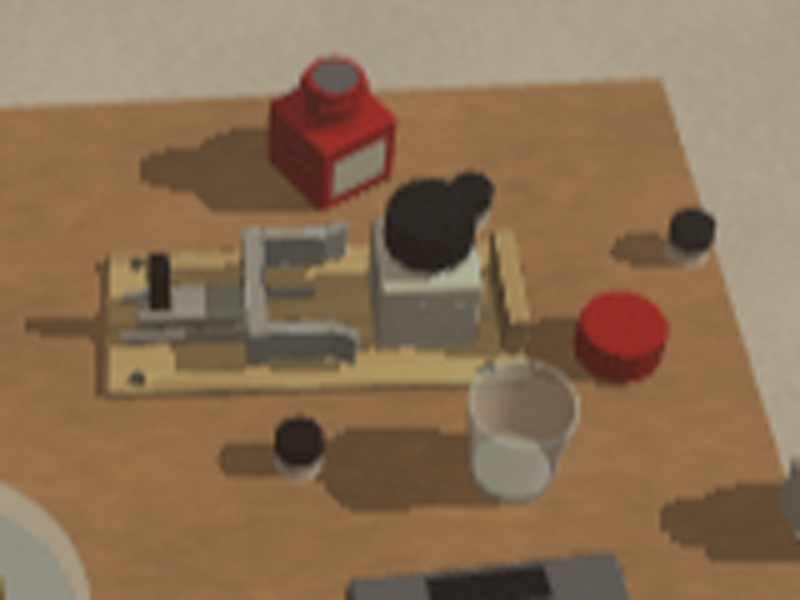

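```bash
python3 - <<'E'
from h import *
im=cv2.imread('pics/top0.png')
P=lambda u,v,z:onz('top',u/4+105-.375,v/4+130-.375,z)
c=np.array([P(250,184,8),P(645,187,8),P(644,357,8),P(244,354,8)])
print(c.round(1))
d=c[0]+c[3]-c[1]-c[2]; ax=c[0]+c[1]-c[2]-c[3]; yaw=np.arctan2(-d[0],d[1]);yaw2=np.arctan2(ax[1],ax[0]);print('yaw',yaw,yaw2)
R=np.array([[np.cos(yaw),-np.sin(yaw)],[np.sin(yaw),np.cos(yaw)]])
ctr=c.mean(0)[:2]; org=ctr-R@[0,-72.5]; print('origin',org)
def blob(x0,y0,x1,y1,z):
    m=(im[y0:y1,x0:x1].max(2)<40).astype(np.uint8)
    n,l,s,ce=cv2.connectedComponentsWithStats(m);k=1+s[1:,4].argmax()
    p=onz('top',ce[k][0]+x0,ce[k][1]+y0,z);print(ce[k]+[x0,y0],s[k],p.round(1),'stand',(R.T@(p[:2]-org)).round(1))
blob(170,178,202,210,108)
blob(245,188,262,205,67.5)
j=np.array([P(283,211,72),P(380,213,72),P(378,312,72),P(280,307,72)]);print(j.round(1),j.mean(0))
for n,u,v,z in(('cup',270,70,70),('pot',471,104,30),('pot',269,403,30),('red',156,215,0)):print(n,P(u,v,z).round(1))
E
```

```text
[[ 590.5  162.4    8. ]
 [ 594.7 -112.8    8. ]
 [ 476.4 -114.4    8. ]
 [ 472.1  161.     8. ]]
yaw 0.015384436213234386 0.012908985838162109
origin [532.34042952  96.56715454]
[185.57631579 192.96315789] [  5   5  23  21 380] [531.9  94.4 108. ] stand [-0.5 -2.1]
[253.09090909 195.81818182] [ 6  5  5  7 33] [532.9 -78.6  67.5] stand [  -2.1 -175.2]
[[563.5 127.8  72. ]
 [563.6  63.6  72. ]
 [498.   62.4  72. ]
 [499.8 127.   72. ]] [531.20753321  95.21853479  72.        ]
cup [658.8 141.1  70. ]
pot [646.5   8.7  30. ]
pot [438.2 138.5  30. ]
red [568.3 228.6   0. ]
```

Request:
jog_arm --plan '[[[0.4, 0, 0, 0, 0.108], [0.4, 0, 0, 0, 0.1075], [0.4, 0.036, -0.047, 0, 0], [0.4, 0.036, -0.047, 0, 0], [0.4, 0.036, -0.047, 0, 0], [0.4, 0.036, -0.047, 0, 0], [0.4, 0.036, -0.047, 0, 0], [0.4, 0.036, -0.047, 0, 0]]]'

```text
t: 1.15
position: [355.3, -321.9, 231.3]
eef_rot: [1.0, 0.007, 0.0, 0.0]
contact_force: [1.7, -0.0, -0.6]
gripper_width: 0.6
```

Request:
jog_arm --plan '[[[0.4, 0.036, -0.048, 0, 0], [0.4, 0.036, -0.048, 0, 0], [0.4, 0.036, -0.048, 0, 0], [0.4, 0.036, -0.048, 0, 0], [0.4, 0.036, -0.048, -0.02, 0], [0.4, 0, 0, 0, 0], [0.4, 0, 0, 0, 0]]]'

```text
t: 2.02
position: [529.9, -81.9, 250.7]
eef_rot: [1.0, 0.007, -0.001, 0.0]
contact_force: [-0.3, -0.1, 0.5]
gripper_width: 0.597
```

```bash
python3 - <<'E'
from h import *
o=robot.get_obs();print(o['position'],o['eef_rot'],o['joints'].round(3),o['contact_force'])
im=snap('wrist','w1.png')
for X in([532.9,-78.6,67.5],[531.9,94.4,108],[534,-79,26]):print(proj('wrist',X,o))
E
```

```text
[529.86737111 -81.86228352 250.7198468 ] [ 9.99972986e-01  7.31893161e-03 -5.74437474e-04  3.61035599e-04] [ 0.104  0.544 -0.059  1.814  0.044  0.786 -1.534] [-0.32534009 -0.12173555  0.49689072]
(np.float64(253.25890876606752), np.float64(167.9168175348614))
(np.float64(90.66352191346161), np.float64(173.81750176583583))
(np.float64(253.7974701374525), np.float64(161.43173718287053))
```

View pics/w1.png

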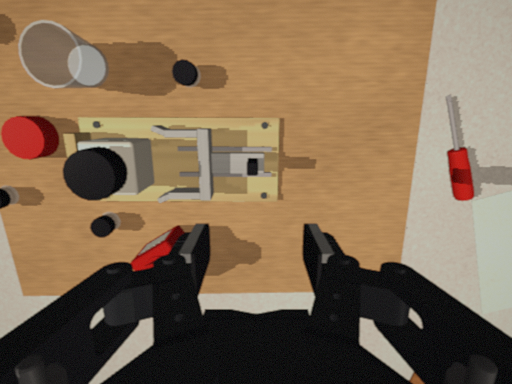

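Request:
jog_arm --plan '[[[0.4, 0.0035, -0.003, 0.05, 0], [0.4, 0, 0, 0.055, 0], [0.4, 0, 0, 0.055, 0], [0.4, 0, 0, 0.03, 0], [0.4, 0, 0, 0.019, 0], [0.4, 0, 0, 0, 0], [0.4, 0, 0, 0, 0]]]'

```text
t: 2.95
position: [533.9, -79.7, 42.7]
eef_rot: [1.0, 0.006, 0.0, 0.0]
contact_force: [-0.2, 0.1, 0.4]
gripper_width: 0.603
```

```bash
python3 - <<'E'
from h import *
o=robot.get_obs();print(o['position'],o['eef_rot'],o['joints'].round(3),o['contact_force'])
im=snap('wrist','w2.png');im=snap('scene','s2.png')
a=cv2.imread('pics/s2.png')[100:250,190:390];cv2.imwrite('pics/s2z.png',cv2.resize(a,None,fx=4,fy=4,interpolation=cv2.INTER_CUBIC))
print(robot.get_obs()['t'])
E
```

```text
[533.93775689 -79.65177861  42.7423958 ] [9.99979988e-01 6.31066151e-03 3.20463818e-04 3.09415169e-04] [ 0.081  0.881 -0.031  1.956  0.082  0.305 -1.575] [-0.24616305  0.08099365  0.3918114 ]
3.05
```

View pics/w2.png

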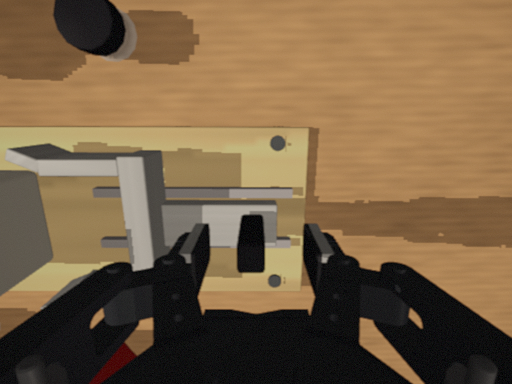

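View pics/s2z.png

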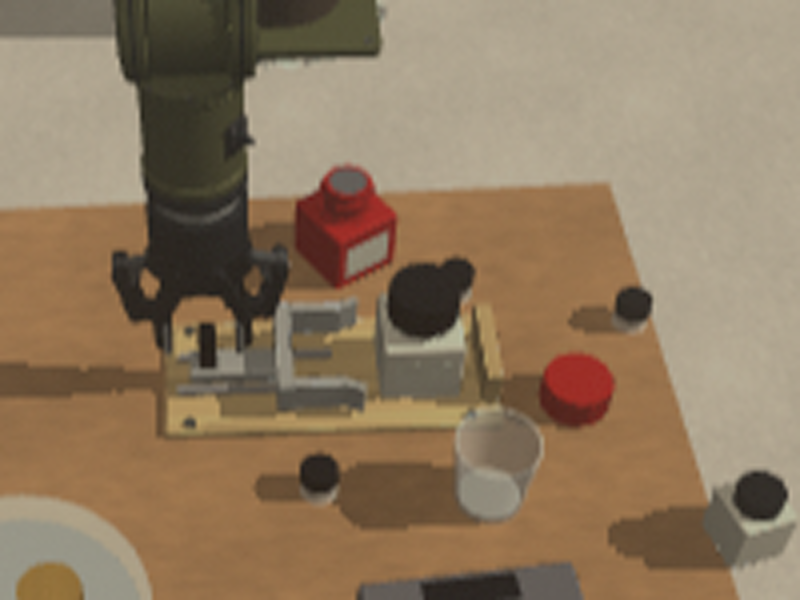

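The open fingers stand either side of the tab (tab at wrist pixel 251,243, fingers at about 205 and 305), clear of the crossbar. I'll grip it.

Request:
jog_arm --plan '[[[1, 0, 0, 0, 0], [1, 0, 0, 0, 0], [1, 0, 0, 0, 0], [1, 0, 0, 0, 0], [1, 0, 0, 0, 0], [1, 0, 0, 0, 0]]]'

```text
t: 3.8
position: [534.2, -78.1, 42.7]
eef_rot: [1.0, 0.007, 0.0, -0.0]
contact_force: [-1.2, 1.3, 4.8]
gripper_width: 0.151
```

```bash
python3 - <<'E'
from h import *
o=robot.get_obs();print(o['t'],o['position'],o['eef_rot'],o['contact_force'],o['gripper_width'])
E
```

```text
3.8 [534.221745   -78.12120792  42.72321381] [ 9.99973594e-01  7.25385186e-03  4.26754942e-04 -1.08608752e-04] [-1.19172221  1.32705448  4.8272338 ] 0.15131209163003115
```

Request:
jog_arm --plan '[[[1, 0, -0.01, 0, 0], [1, 0, -0.01, 0, 0], [1, 0, -0.01, 0, 0], [1, 0, -0.01, 0, 0], [1, 0, -0.01, 0, 0], [1, 0, -0.01, 0, 0], [1, 0, -0.003, 0, 0], [1, 0, 0, 0, 0]]]'

```text
t: 4.8
position: [533.6, -16.6, 42.7]
eef_rot: [1.0, 0.007, 0.001, 0.001]
contact_force: [-0.5, -3.3, 5.8]
gripper_width: 0.149
```

Request:
jog_arm --plan '[[[1, 0, -0.004, 0, 0], [1, 0, -0.003, 0, 0], [1, 0, -0.002, 0, 0], [1, 0, 0, 0, 0]]]'

```text
t: 5.3
position: [533.5, -8.3, 42.7]
eef_rot: [1.0, 0.006, 0.001, 0.001]
contact_force: [-0.1, -4.7, 5.9]
gripper_width: 0.15
```

Request:
jog_arm --plan '[[[1, 0, -0.002, 0, 0], [1, 0, 0, 0, 0]]]'

```text
t: 5.55
position: [533.5, -8.1, 42.7]
eef_rot: [1.0, 0.006, 0.001, 0.002]
contact_force: [-0.7, -6.9, 5.2]
gripper_width: 0.148
```

```bash
python3 - <<'E'
from h import *
o=robot.get_obs();print(o['t'],o['position'],o['eef_rot'],o['contact_force'],o['gripper_width'])
snap('wrist','w3.png')
E
```

```text
5.55 [533.48982855  -8.08025756  42.72550972] [9.99981474e-01 5.62898326e-03 7.44167107e-04 2.19374840e-03] [-0.71090944 -6.89992141  5.17289306] 0.14827033236357737
```

View pics/w3.png

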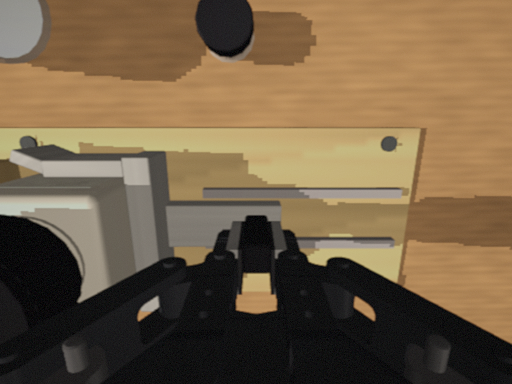

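Request:
jog_arm --plan '[[[1, 0, -0.003, 0, 0], [1, 0, 0, 0, 0], [1, 0, 0, 0, 0]]]'

```text
t: 5.98
position: [533.5, -8.1, 42.8]
eef_rot: [1.0, 0.004, 0.001, 0.004]
contact_force: [0.9, -12.2, 4.8]
gripper_width: 0.151
```

Request:
jog_arm --plan '[[[1, 0, 0.003, 0, 0], [0.4, 0, 0, 0, 0], [0.4, 0, 0, 0, 0], [0.4, 0, 0, 0, 0], [0.3, 0, 0, -0.05, 0], [0.2, 0, 0, -0.055, 0], [0, 0, 0, -0.055, 0], [0, 0, 0, 0, 0]]]'

```text
t: 6.98
position: [535.7, -4.0, 206.0]
eef_rot: [1.0, 0.007, 0.005, -0.0]
contact_force: [0.2, 1.3, -0.4]
gripper_width: 1.001
```

```bash
python3 - <<'E'
from h import *
o=robot.get_obs();print(o['t'],o['position'],o['eef_rot'],o['contact_force'],o['gripper_width'])
snap('wrist','w4.png')
snap('top','t4.png')
a=cv2.imread('pics/t4.png')[130:275,105:300];cv2.imwrite('pics/t4z.png',cv2.resize(a,None,fx=4,fy=4,interpolation=cv2.INTER_CUBIC))
E
```

```text
6.975 [535.67766415  -3.96285258 205.99565336] [ 9.99962719e-01  7.35878719e-03  4.50309707e-03 -3.63109376e-04] [ 0.20793082  1.2574778  -0.39772599] 1.001463729430161
```

View pics/w4.png

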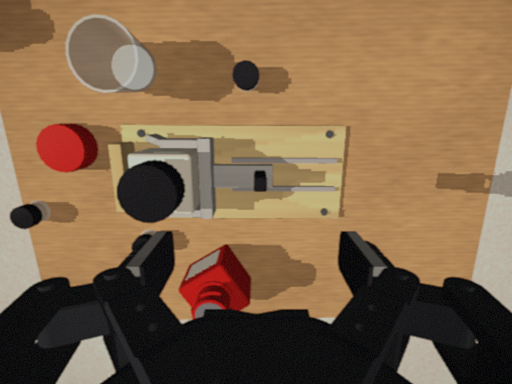

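View pics/t4z.png

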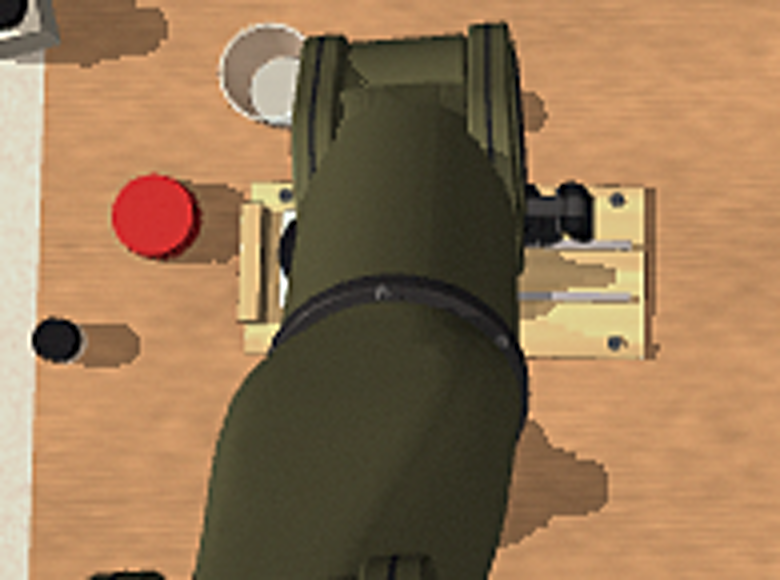

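```bash
python3 - <<'E'
from h import *
o=robot.get_obs();print(o['position'],o['eef_rot'])
im=cv2.imread('pics/w4.png')
def blob(x0,y0,x1,y1,z):
    m=(im[y0:y1,x0:x1].max(2)<45).astype(np.uint8)
    n,l,s,ce=cv2.connectedComponentsWithStats(m);k=1+s[1:,4].argmax()
    cs,_=cv2.findContours((l==k).astype(np.uint8),0,1);print(cv2.minEnclosingCircle(cs[0]))
    print(ce[k]+[x0,y0],s[k],onz('wrist',*(ce[k]+[x0,y0]),z,o).round(1))
blob(105,150,200,226,108); blob(245,165,275,196,67.5)
for z in(108,78):
  print([tuple(np.round(proj('wrist',[531.9+28*np.cos(a),94.4+28*np.sin(a),z],o))) for a in np.arange(4)*np.pi/2])
E
```

```text
[532.68162273  -4.09732676 202.22128369] [ 9.99972288e-01  7.43997445e-03  2.36212954e-04 -1.22619527e-04]
((45.5, 40.0), 33.0493049621582)
[150.47835917 190.6870155 ] [  13   11   66   61 3096] [530.6  91.1 108. ]
((14.5, 15.710526466369629), 10.322131156921387)
[259.83886256 180.74407583] [ 10   6  11  20 211] [531.6  -8.   67.5]
[(np.float64(144.0), np.float64(158.0)), (np.float64(115.0), np.float64(189.0)), (np.float64(149.0), np.float64(218.0)), (np.float64(178.0), np.float64(190.0))]
[(np.float64(156.0), np.float64(154.0)), (np.float64(130.0), np.float64(181.0)), (np.float64(160.0), np.float64(208.0)), (np.float64(186.0), np.float64(182.0))]
```

Request:
jog_arm --plan '[[[0, 0, -0.05, 0, 0], [0, 0, -0.05, 0, 0], [0, 0, 0, 0, 0], [0, 0, 0, 0, 0], [0, 0, 0, 0, 0], [0, 0, 0, 0, 0]]]'

```text
t: 7.82
position: [531.4, 94.1, 201.8]
eef_rot: [1.0, 0.006, -0.0, 0.0]
contact_force: [0.1, 0.1, 0.2]
gripper_width: 1.0
```

```bash
python3 - <<'E'
from h import *
o=robot.get_obs();print(o['t'],o['position'],o['eef_rot'],o['joints'].round(3))
im=snap('wrist','w5.png')
print(robot.get_obs()['position'])
for z in(108,):
  print([tuple(np.round(proj('wrist',[531.9+28*np.cos(a),94.4+28*np.sin(a),z],o))) for a in np.arange(4)*np.pi/2])
m=(im[100:260,180:330].max(2)<45).astype(np.uint8)
n,l,s,ce=cv2.connectedComponentsWithStats(m);k=1+s[1:,4].argmax();print(s[k],ce[k]+[180,100])
E
```

```text
7.825 [531.37329873  94.0752188  201.78405555] [ 9.99981581e-01  6.05180173e-03 -2.61808751e-04  3.80059542e-04] [-2.610e-01  6.160e-01 -1.000e-03  1.862e+00  2.000e-03  6.650e-01
 -1.821e+00]
[531.42472565  94.3936676  201.91801697]
[(np.float64(256.0), np.float64(158.0)), (np.float64(225.0), np.float64(189.0)), (np.float64(255.0), np.float64(219.0)), (np.float64(287.0), np.float64(190.0))]
[  44   58   60   62 2889] [253.23087574 188.52197992]
```

View pics/w5.png

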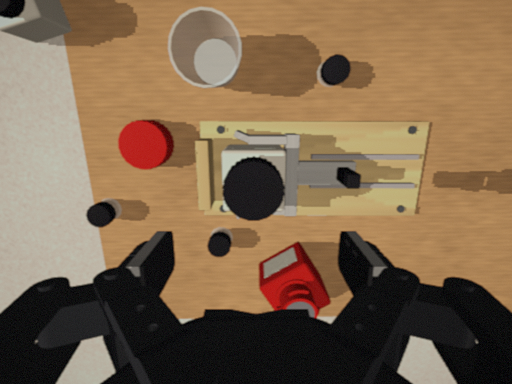

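Request:
jog_arm --plan '[[[0, 0.0005, -0.002, 0.04, 0], [0, 0, 0, 0.04, 0], [0, 0, 0, 0.03, 0], [0, 0, 0, 0.012, 0], [0, 0, 0, 0.004, 0], [0, 0, 0, 0, 0], [0, 0, 0, 0, 0]]]'

```text
t: 8.75
position: [532.7, 97.6, 77.0]
eef_rot: [1.0, 0.007, 0.001, -0.0]
contact_force: [-0.6, 0.5, 0.7]
gripper_width: 0.999
```

```bash
python3 - <<'E'
from h import *
o=robot.get_obs();print(o['t'],o['position'],o['eef_rot'],o['contact_force'])
im=snap('wrist','w6.png');snap('scene','s6.png')
a=cv2.imread('pics/s6.png')[120:240,220:380];cv2.imwrite('pics/s6z.png',cv2.resize(a,None,fx=5,fy=5,interpolation=cv2.INTER_CUBIC))
E
```

```text
8.75 [532.65101868  97.61849939  77.04657804] [ 9.99974173e-01  7.11672864e-03  9.85800732e-04 -1.84509283e-04] [-0.62614022  0.49789358  0.74721133]
```

View pics/w6.png

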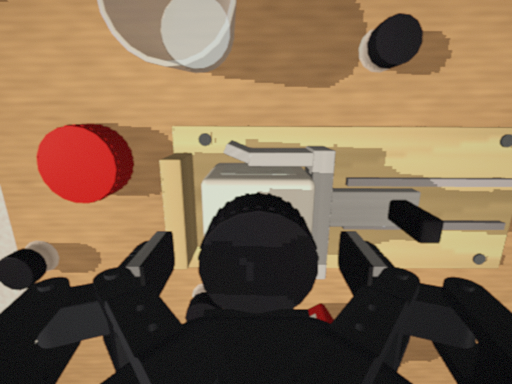

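View pics/s6z.png

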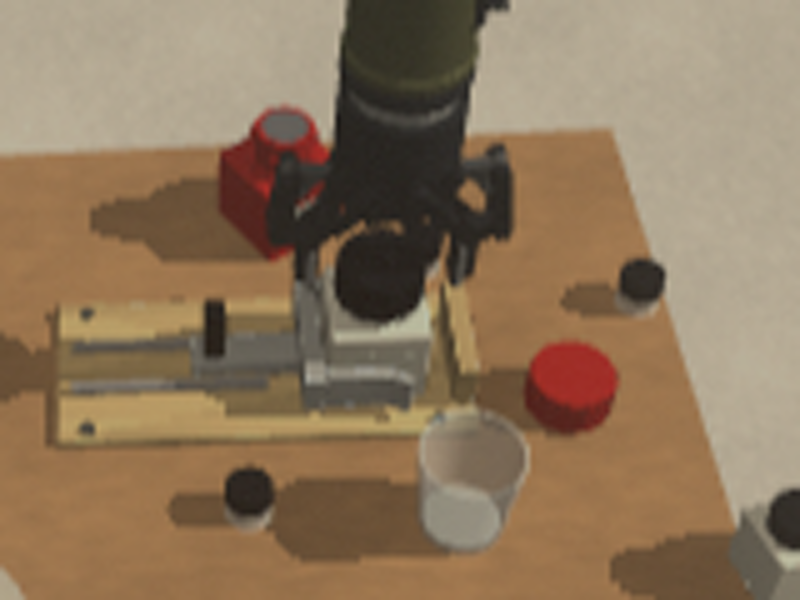

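```bash
python3 - <<'E'
from h import *
o=robot.get_obs();print(o['position'],o['eef_rot'])
p=o['position']
for r in(28,):
  print([tuple(np.round(proj('wrist',[p[0]+r*np.cos(a),p[1]+r*np.sin(a),108],o),1)) for a in np.arange(4)*np.pi/2])
im=cv2.imread('pics/w6.png')[180:330,180:350];cv2.imwrite('pics/w6z.png',cv2.resize(np.clip(im*3.0,0,255).astype(np.uint8),None,fx=4,fy=4))
E
```

```text
[532.44021602  97.5936169   76.85878648] [ 9.99974215e-01  7.13799673e-03  7.72707574e-04 -1.43502878e-04]
[(np.float64(257.5), np.float64(203.2)), (np.float64(195.4), np.float64(260.8)), (np.float64(255.9), np.float64(313.4)), (np.float64(317.8), np.float64(262.2))]
```

View pics/w6z.png

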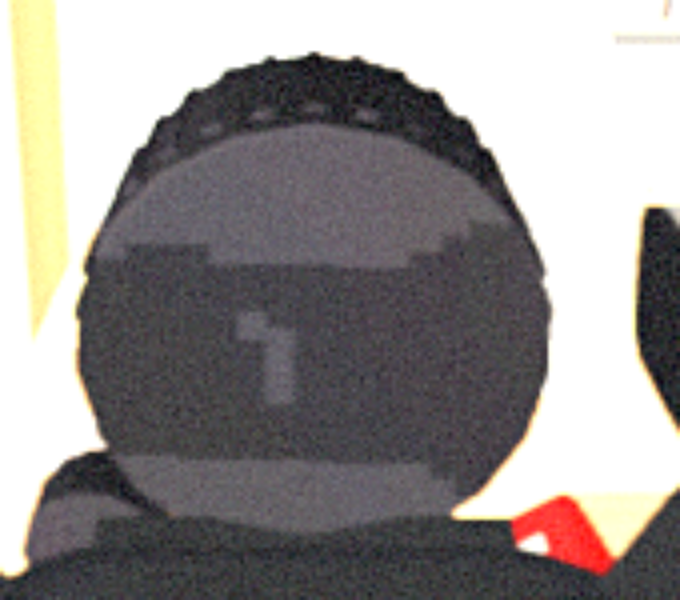

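Request:
jog_arm --plan '[[[0, -0.0015, 0.0008, 0, 0], [1, 0, 0, 0, 0], [1, 0, 0, 0, 0], [1, 0, 0, 0, 0], [1, 0, 0, 0, 0], [1, 0, 0, 0, 0], [1, 0, 0, 0, 0]]]'

```text
t: 9.72
position: [530.5, 96.7, 76.6]
eef_rot: [1.0, 0.007, 0.0, 0.0]
contact_force: [-1.1, 1.3, 5.5]
gripper_width: 0.648
```

```bash
python3 - <<'E'
from h import *
o=robot.get_obs();print(o['t'],o['position'],o['eef_rot'],o['contact_force'],o['ft_torque'],o['gripper_width'],o['joints'].round(3))
E
```

```text
9.725 [530.46503276  96.66235852  76.63193799] [9.99974377e-01 7.15649613e-03 1.70794742e-04 1.54648593e-05] [-1.05485998  1.32330956  5.54201497] [-0.01512331  0.23352014  0.00282344] 0.6484358310941967 [-0.263  0.82  -0.004  1.95   0.009  0.372 -1.831]
```

Request:
jog_arm --plan '[[[1, 0, 0, -0.0003, -0.09], [1, 0, 0, -0.0005, -0.18], [1, 0, 0, -0.0005, -0.18], [1, 0, 0, 0, 0]]]'

```text
t: 10.22
position: [530.1, 97.7, 77.6]
eef_rot: [0.973, 0.23, 0.0, -0.001]
contact_force: [-1.7, 1.7, 5.1]
gripper_width: 0.65
```

```bash
python3 - <<'E'
from h import *
o=robot.get_obs();print(o['t'],o['position'],o['eef_rot'],o['contact_force'],o['ft_torque'],o['gripper_width'],o['joints'].round(3))
im=snap('wrist','w7.png');snap('scene','s7.png')
a=cv2.imread('pics/s7.png')[120:240,220:380];cv2.imwrite('pics/s7z.png',cv2.resize(a,None,fx=5,fy=5,interpolation=cv2.INTER_CUBIC))
E
```

```text
10.225 [530.14002583  97.69452352  77.5686716 ] [ 9.73222275e-01  2.29864728e-01  8.25742040e-05 -7.76479549e-04] [-1.7447346   1.7233705   5.13330406] [0.50348726 0.36905336 0.07822959] 0.6501901957750672 [-0.204  0.817 -0.104  1.947  0.198  0.387 -1.567]
```

View pics/w7.png

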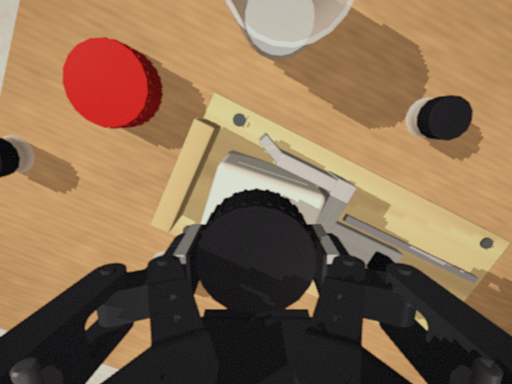

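View pics/s7z.png

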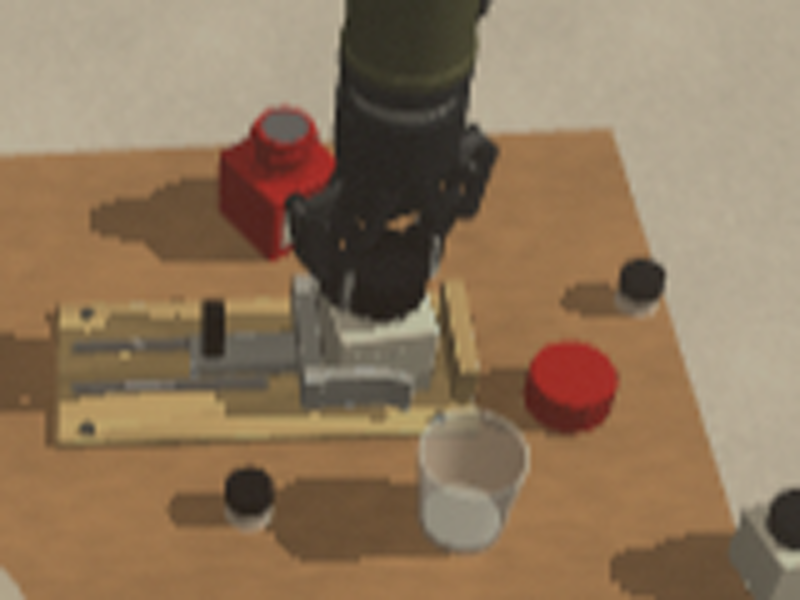

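Request:
jog_arm --plan '[[[1, 0, 0, -0.0005, -0.178], [1, 0, 0, -0.0005, -0.178], [1, 0, 0, -0.0005, -0.178], [1, 0, 0, -0.0005, -0.178], [1, 0, 0, -0.0005, -0.178], [1, 0, 0, 0, 0]]]'

```text
t: 11.08
position: [530.2, 96.4, 79.4]
eef_rot: [0.781, 0.625, -0.0, -0.0]
contact_force: [-0.3, 1.7, -0.6]
gripper_width: 0.642
```

```bash
python3 - <<'E'
from h import *
o=robot.get_obs();print(o['t'],o['position'],o['eef_rot'],o['contact_force'],o['ft_torque'],o['gripper_width'],o['joints'].round(3))
print(np.degrees(2*np.arctan2(o['eef_rot'][1],o['eef_rot'][0]))-0.82)
im=snap('wrist','w8.png');snap('scene','s8.png')
a=cv2.imread('pics/s8.png')[120:240,220:380];cv2.imwrite('pics/s8z.png',cv2.resize(a,None,fx=5,fy=5,interpolation=cv2.INTER_CUBIC))
E
```

```text
11.075 [530.22097639  96.41587233  79.42054018] [ 7.80565156e-01  6.25074317e-01 -2.64011056e-04 -2.56808112e-04] [-0.32622812  1.66486519 -0.58652348] [0.26468981 0.18326465 0.0570049 ] 0.6424106892371675 [-0.076  0.828 -0.318  1.939  0.544  0.46  -1.012]
76.55529094153775
```

View pics/w8.png

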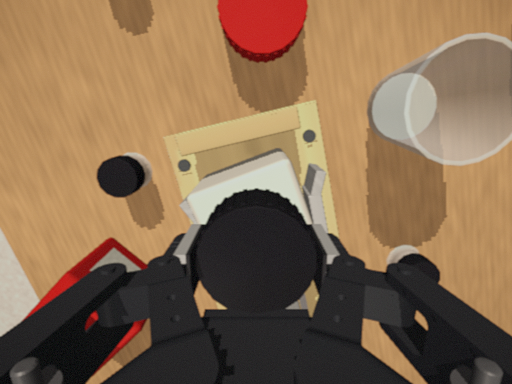

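View pics/s8z.png

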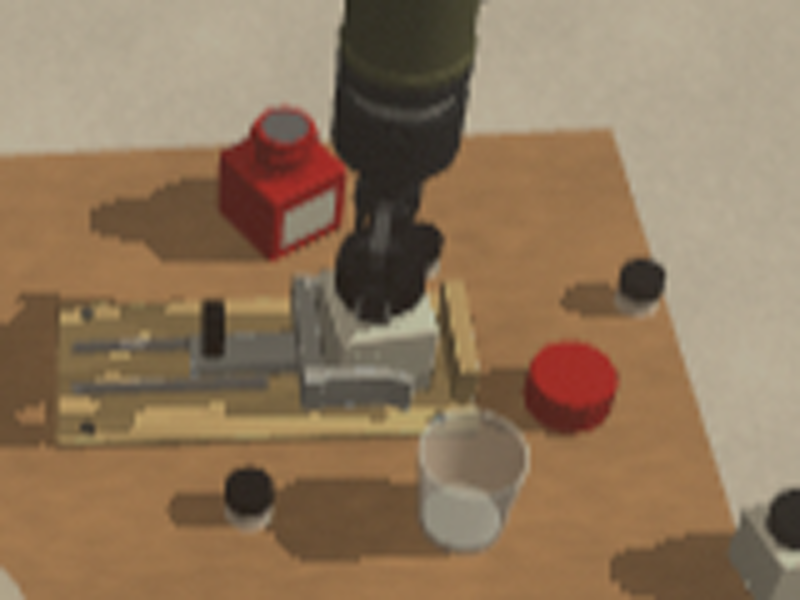

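Request:
jog_arm --plan '[[[1, 0, 0, -0.0005, -0.11], [1, 0, 0, -0.0005, -0.09], [1, 0, 0, -0.001, 0], [1, 0, 0, -0.001, 0], [1, 0, 0, 0, 0]]]'

```text
t: 11.8
position: [530.4, 96.6, 82.9]
eef_rot: [0.713, 0.701, -0.0, 0.0]
contact_force: [-0.7, 1.0, -1.0]
gripper_width: 0.641
```

```bash
python3 - <<'E'
from h import *
o=robot.get_obs();print(o['t'],o['position'],o['eef_rot'],o['contact_force'],o['ft_torque'],o['gripper_width'],o['joints'].round(3))
E
```

```text
11.8 [530.4131059   96.55124268  82.86492288] [ 7.13440505e-01  7.00715778e-01 -1.33603246e-04  1.62786746e-04] [-0.66649932  1.04270826 -0.95740127] [ 0.26003769  0.06080452 -0.00289479] 0.6414593810390257 [-0.043  0.829 -0.374  1.936  0.609  0.491 -0.872]
```

Request:
jog_arm --plan '[[[1, 0, 0, -0.003, 0], [1, 0, 0, -0.003, 0], [1, 0, 0, 0, 0]]]'

```text
t: 12.18
position: [530.6, 96.4, 89.2]
eef_rot: [0.713, 0.701, 0.0, 0.0]
contact_force: [-1.2, 0.0, 0.4]
gripper_width: 0.644
```

```bash
python3 - <<'E'
from h import *
o=robot.get_obs();print(o['t'],o['position'],o['contact_force'],o['ft_torque'],o['gripper_width'])
snap('scene','s9.png');snap('wrist','w9.png')
a=cv2.imread('pics/s9.png')[120:240,220:380];cv2.imwrite('pics/s9z.png',cv2.resize(a,None,fx=5,fy=5,interpolation=cv2.INTER_CUBIC))
E
```

```text
12.175 [530.58431653  96.38466662  89.22655527] [-1.19872248  0.04976685  0.39767197] [ 0.07655517  0.11889011 -0.00936266] 0.6442349919831547
```

View pics/s9z.png

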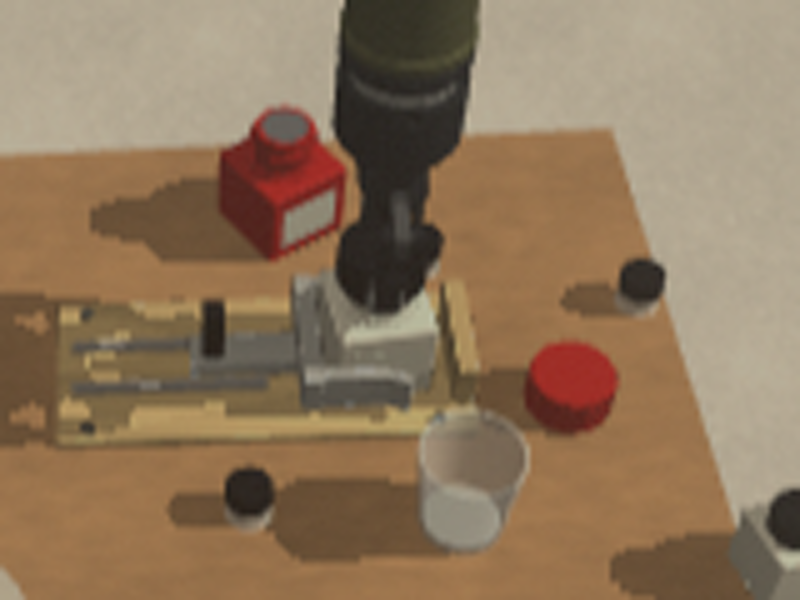

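View pics/w9.png

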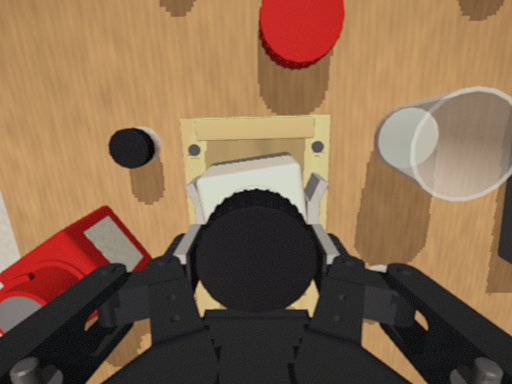

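Request:
jog_arm --plan '[[[1, 0, 0, -0.004, 0], [1, 0, 0, -0.004, 0], [1, 0, 0, -0.004, 0], [1, 0, 0, -0.004, 0], [1, 0, 0, -0.004, 0], [1, 0, 0, -0.0045, 0], [1, 0, 0, 0, 0], [1, 0, 0, 0, 0]]]'

```text
t: 13.28
position: [530.4, 96.6, 113.3]
eef_rot: [0.713, 0.701, -0.0, 0.0]
contact_force: [-1.2, 0.5, -0.3]
gripper_width: 0.645
```

```bash
python3 - <<'E'
from h import *
o=robot.get_obs();print(o['t'],o['position'],o['eef_rot'],o['contact_force'],o['ft_torque'],o['gripper_width'])
snap('scene','sa.png');snap('wrist','wa.png')
a=cv2.imread('pics/sa.png')[150:225,260:340];cv2.imwrite('pics/saz.png',cv2.resize(a,None,fx=8,fy=8,interpolation=cv2.INTER_CUBIC))
p=o['position']
for X in([531,96.5,100],[531,96.5,115],[p[0],p[1],p[2]+1.4],[p[0],p[1],p[2]+31.4],[531,96.5,72],[531+20,96.5,100],[531+28,96.5,p[2]+1.4]):
  q=proj('scene',X); print(X,np.round([(q[0]-260)*8,(q[1]-150)*8]))
E
```

```text
13.275 [530.36533516  96.60067315 113.29340895] [ 7.12942550e-01  7.01222442e-01 -8.11400978e-05  1.97960950e-05] [-1.18138427  0.48176137 -0.29458084] [ 0.01602996 -0.0784831   0.05884   ] 0.6445402421822914
[531, 96.5, 100] [283. 189.]
[531, 96.5, 115] [286. 163.]
[np.float64(530.3653351561318), np.float64(96.60067314955748), np.float64(114.69340895235956)] [286. 162.]
[np.float64(530.3653351561318), np.float64(96.60067314955748), np.float64(144.69340895235956)] [293. 108.]
[531, 96.5, 72] [278. 236.]
[551, 96.5, 100] [288. 226.]
[559, 96.5, np.float64(114.69340895235956)] [293. 216.]
```

View pics/saz.png

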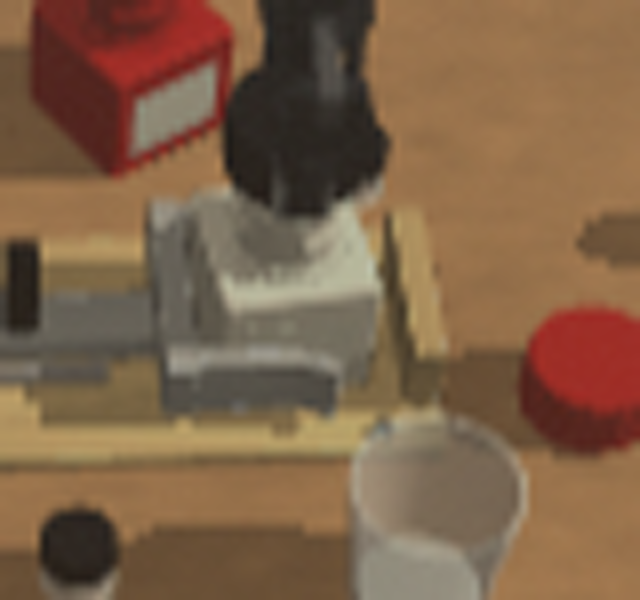

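View pics/wa.png

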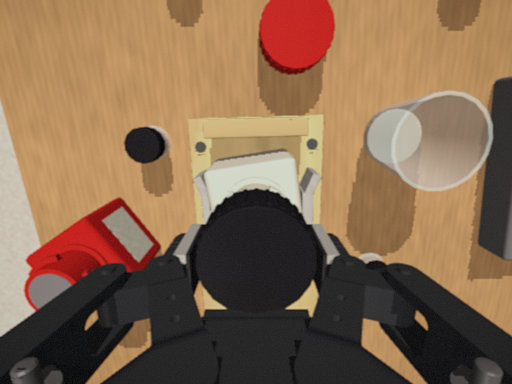

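The scene picture shows the black cap's front lower edge at zoom row ~214 (216 predicted for 14.7 mm clearance). The neck is visible below it, and the jar stands in the closed fork. The wrist view shows the cap centred between the fingers.

```bash
python3 - <<'E'
from h import *
o=robot.get_obs();print(o['t'],o['position'],o['contact_force'],o['gripper_width'],abs(o['joint_velocities']).max())
print(robot.sign_off())
E
```

```text
13.375 [530.2899851   96.61183833 113.19234565] [ 1.20929181 -0.66001903 -0.25752366] 0.6486929745405055 0.0018590577619938618
the job is handed in; nothing more can be done
None
```

I closed the fork fully around the jar, unscrewed the cap, and handed the job in at t = 13.4 s with the gripper still holding the cap over the jar. Sign-off reports no verdict, so the result below rests on my own last checks.

- **Fork:** I gripped the tab and slid it about 70 mm until it met the solid stop. There the push force rose to 12 N with no further movement.
- **Unscrewing:** I turned the cap about 88° anticlockwise at the tool. The jar gave roughly 8° in the fork, judged from the picture, so the cap turned about 80° relative to the jar. I then raised it straight up with almost no vertical force.
- **Final position:** The cap's lower edge is about 14.6 mm above the mouth from the tool position. The scene picture agrees to within about 1 mm.
- **Grip and jar:** The opening was 0.65, steady since I gripped the cap, and the arm was still. The jar stands upright in the closed fork.
- **Other things on the bench:** None of those visible in the last pictures appears to have moved.
- **What I did not measure:** I had no direct reading of how far the cap turned, because it carries no mark. I also did not measure how well it is centred over the mouth after the jar's small turn in the fork.

No check failed. Position estimates from the different cameras differed by 2–3 mm.

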